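# Fill the clamp kit tray

### The arm

A 6-joint arm with a two-finger parallel gripper is mounted at the origin on the work surface. World frame = base frame: x ahead of the robot, y to its left, z up, the work surface at z = 0. Lengths are in mm, angles in rad, forces in N, time in s.
With the tool pointing down it reaches from about 325 to 850 mm from the base axis. Payload 4.4 kg.
Tool frame: the origin (TCP) lies midway between the tips of the shut fingers; the grasp point (between the pads) lies 19 mm behind it (pinch_z is the distance from the TCP to the grasp point, in mm); z points along the fingers, y is the line along which they close (so a half turn about z gives the same grasp; the last joint's range is limited). The gripper opens to 94 mm and grips with 3 to 60 N. Pads are 16 mm wide; open, the fingers measure 119 mm over their backs; the gripper's body (75 mm by 177 mm) begins 78 mm behind the grasp point.
Start: joints at [-1.498, 0.207, 1.542, -0, 1.393, -0.15], TCP at [127.04, -560.792, 205.447] pointing down, gripper open.
Joint ranges: [-2.73, 2.73], [-0.86, 2.22], [0.23, 2.46], [-1.11, 4.25], [0.08, 2.63], [-2.82, 2.82]. Speed limits (rad/s): [2.79, 2.79, 3.14, 3.14, 3.14, 3.14].

### API

Orientations are given as a rotation vector (axis times angle).
In Python, from workcell import state, read_camera, finish_job, pinch_z gives the robot as it stands. The module is installed in compiled form; this text tells all that it offers.
- The arm moves only by the tool arm_command, never from a script. Its argument "rows" is one flat list of numbers, 7 for each row, row after row: the shift along the tool's x, y, z in cm, then the turn, a rotation vector about the tool's x, y, z in rad, then the opening, from -1 (shut) to 1 (fully open). A call has 1 to 5 rows; each row shifts and turns the commanded pose from where the row before left it, along the tool's axes as they then stand; what a row does not reach is not made up. A row lasts 1/12 s, in which the tool goes at most 41.7 mm and 7.16 degrees, less where a joint would pass 70% of its speed; a pose out of reach is approached as far as the arm can. A call is refused whole if a number of a shift passes 4.17 or a number of a turn 0.125, either way. A call with a gripper value outside its range is refused whole. The fingers move at their own pace and stop on an object; "squeeze" is the grip in N (left out, the last holds). Time passes only in rows, so rows that do not move let the fingers close. It gives the time, the measured TCP pose, the force, the opening and the grip force at its end, in the units of the state.
- state(): the state, without advancing time (a new reading comes with each control period).
- read_camera(name): name is "scene" or "top" or "wrist"; returns a dict with "frame" (384x512x3 uint8, red, green, blue), "depth" (384x512 float32, mm along the optical axis (not along the pixel's ray), 0 where there is no reading), "vertical_fov" (degrees; the focal length in pixels is half the picture's height over the tangent of half this angle, whatever the lens; pixels are square), "cx", "cy" (the principal point, pixels), "rvec" (rotation vector, rad) and "tvec" (3), from world to camera coordinates, as OpenCV has them. Camera axes: x right, y down, z forward; pixel columns grow to the right and rows downward; lengths in mm; the calibration is good to about 2 mm. A picture is of the moment at which its call begins.
- finish_job(): hands the job in; it is judged then, once.
The state is a dict: "time": time; "joint_positions": joint angles; "qd": joint speeds; "joint_torque": joint torques, N m; "eef_pos": TCP position; "eef_rot": TCP orientation; "ft_force": force on the tool from outside, world axes, zero at the start; "torque": the same for the moment, N m; "gripper_width": finger opening in mm; "grasp_force": force on a finger pad.
Only numpy, scipy, OpenCV 4.12 (cv2) and the standard library are available. Lean on these libraries where they do the work, as an engineer would, in place of code of your own. Each camera call takes 0.05 s, during which the arm holds its last target. There are 200 camera calls.

### The job

Fill the green kit tray for one clamp: set the shaft collar in the wide round pocket, the bushing in the small round pocket, the square clamp block in the square pocket and the long jaw in the slot, each upright as it stands on the bench and resting flat on its pocket's floor. Leave the two look-alikes that do not belong, the short jaw and the solid disc without a bore, where they lie on the bench.

Things in the scene. Friction and masses are not known exactly. Their poses are not given: they have to be found in the camera images.
- collar: Shaft collar to be kitted: dark steel ring, outside diameter 50 mm, open bore 24 mm, 26 mm high, bore upright, about 0.25 kg. Origin: centre of the underside; z up. Loose, steel, on the table at the start.
- bushing: Bushing to be kitted: dark steel tube standing upright, outside diameter 30 mm, open bore 16 mm, 32 mm high, about 0.12 kg. Origin: centre of the underside; z up. Loose, steel, on the table at the start.
- block: Clamp block to be kitted: square dark steel block 44 x 44 mm, 30 mm high, with an upright through bore of 20 mm, about 0.35 kg; its sides lie along its x and y. Origin: centre of the underside; z up. Loose, steel, on the table at the start.
- long_jaw: Long clamp jaw to be kitted: dark steel bar 80 mm long (its x), 20 mm wide (its y), 28 mm high, two black screw holes 50 mm apart on its top, about 0.33 kg. Origin: centre of the underside; z up. Loose, steel, on the table at the start.
- short_jaw: Look-alike, NOT part of the kit: short clamp jaw, dark steel bar only 46 mm long (its x), 20 mm wide (its y), 28 mm high, two black screw holes 26 mm apart. Origin: centre of the underside; z up. Loose, steel, on the table at the start.
- blank_disc: Look-alike, NOT part of the kit: solid dark steel disc without a bore, diameter 50 mm, 26 mm high. Origin: centre of the underside; z up. Loose, steel, on the table at the start.
- nest_wide_round: Fixed grey nest, 104 (x) x 78 (y) x 12 mm, with a wide round pocket of 68 mm diameter (for the shaft collar), 8 mm deep, centred, black floor. Origin: centre of underside, 4 mm above the table; pocket floor 4 mm, rim 12 mm above the origin. The 4 nests stand in any order along their y, 80 mm apart, in a green tray (walls 22 mm high, outside 116 x 334 mm).
- nest_small_round: Fixed grey nest, 104 (x) x 78 (y) x 12 mm, with a small round pocket of 46 mm diameter (for the bushing), 8 mm deep, centred, black floor. Origin: centre of underside, 4 mm above the table; pocket floor 4 mm, rim 12 mm above the origin. The 4 nests stand in any order along their y, 80 mm apart, in a green tray (walls 22 mm high, outside 116 x 334 mm).
- nest_square: Fixed grey nest, 104 (x) x 78 (y) x 12 mm, with a square pocket 60 x 60 mm, sides along its x and y (for the clamp block), 8 mm deep, centred, black floor. Origin: centre of underside, 4 mm above the table; pocket floor 4 mm, rim 12 mm above the origin. The 4 nests stand in any order along their y, 80 mm apart, in a green tray (walls 22 mm high, outside 116 x 334 mm).
- nest_slot: Fixed grey nest, 104 (x) x 78 (y) x 12 mm, with a slot 94 mm long (along its x) and 34 mm wide (for the long jaw), 8 mm deep, centred, black floor. Origin: centre of underside, 4 mm above the table; pocket floor 4 mm, rim 12 mm above the origin. The 4 nests stand in any order along their y, 80 mm apart, in a green tray (walls 22 mm high, outside 116 x 334 mm).
There are look-alikes about, which are no part of the job. Leave any brown look-alike of the nest_small_round alone.

How it is judged:
By the outcome, as a careful person would: the job done as asked, in the order asked, and still so for the second after the job is handed in, with the robot touching nothing.
It also fails if it takes over 102 s, if anything falls off the work surface, if the arm or the gripper's body presses on something with over 40 N, if the wrist force passes 120 N, or if a joint passes its speed limit or range.

## Working session

There is one attempt and no reset: what is moved stays moved. The work goes in short steps, Python scripts to look and compute and a tool call to move; the robot and the scene stay as the last step left them, time stands still between calls to the robot, and variables do not carry over. Pictures are saved under pics/ and viewed, at most 14 in all, crops included, and the job is handed in when it is done.

Besides the shell and the picture viewer there is one more tool, called after ">>>" as name(argument=value, ...) on one line, values as JSON. arm_command: Moves the arm, as the interface text tells. Its arguments: {"type":"object","properties":{"rows":{"type":"array","items":{"type":"number"}},"squeeze":{"type":"number"}},"required":["rows"]}

```bash
mkdir -p pics; cat > h.py <<'E'
import numpy as np, cv2
from workcell import state, read_camera, finish_job, pinch_z
def cam(n):
    c=read_camera(n); f=192/np.tan(np.radians(c["vertical_fov"])/2)
    c["K"]=np.array([[f,0,c["cx"]],[0,f,c["cy"]],[0,0,1]]); c["R"]=cv2.Rodrigues(np.array(c["rvec"],float))[0]; c["t"]=np.array(c["tvec"],float).reshape(3)
    c["o"]=-c["R"].T@c["t"]; return c
def ray(c,uv,z):
    d=c["R"].T@np.linalg.inv(c["K"])@np.array([uv[0],uv[1],1.]); return c["o"]+d*(z-c["o"][2])/d[2]
def cloud(c):
    v,u=np.mgrid[0:384,0:512]; p=np.stack([u,v,np.ones_like(u)],-1)@np.linalg.inv(c["K"]).T*c["depth"][...,None]
    return (p-c["t"])@c["R"]
def save(c,n,s=1): cv2.imwrite(n,cv2.resize(c["frame"][...,::-1],None,fx=s,fy=s))
E
python3 - <<'E'
from h import *
for n in("scene","top","wrist"):
    c=cam(n); save(c,f"pics/{n}0.png",1.5); print(n,c["vertical_fov"],c["o"].round(),c["R"][2].round(2), c["cx"],c["cy"])
print(state(),pinch_z)
E
```

```text
scene 53.5642730836679 [1024.  393.  531.] [-0.67 -0.49 -0.56] 254.77239548705964 199.2913136511915
top 52.327703210515764 [ 310.  -39. 1077.] [ 0.17  0.   -0.99] 254.1699983251267 186.63289203816873
wrist 71.18385331198601 [ 202. -543.  382.] [-0.26 -0.06 -0.96] 257.9072992817673 194.59265050767178
{'time': 0.15, 'joint_positions': array([-1.49848374e+00,  2.07218713e-01,  1.54258938e+00,  1.09127033e-05,
        1.39347661e+00, -1.50532592e-01]), 'qd': array([ 1.21026383e-03, -1.51552274e-03, -4.98896626e-03,  6.55651887e-04,
       -1.09313665e-03, -8.85913483e-05]), 'joint_torque': array([ 3.67307630e-04, -3.71310568e+01, -2.81812352e+01,  6.97919936e-02,
        3.26957996e-02, -9.61502383e-05]), 'eef_pos': array([ 127.00849288, -560.18175813,  204.57795693]), 'eef_rot': array([-3.12043188e+00, -3.49129562e-01, -1.20714910e-04]), 'ft_force': array([1.23637378, 0.18098115, 0.575231  ]), 'torque': array([ 0.01166005, -0.03719411,  0.03287307]), 'grasp_force': 0.0, 'gripper_width': 94.09420184062073} 18.8
```

View pics/top0.png

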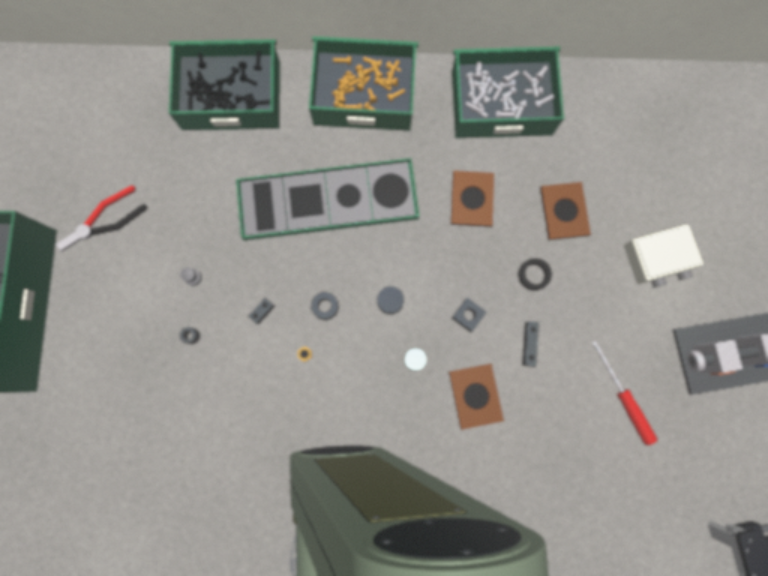

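View pics/scene0.png

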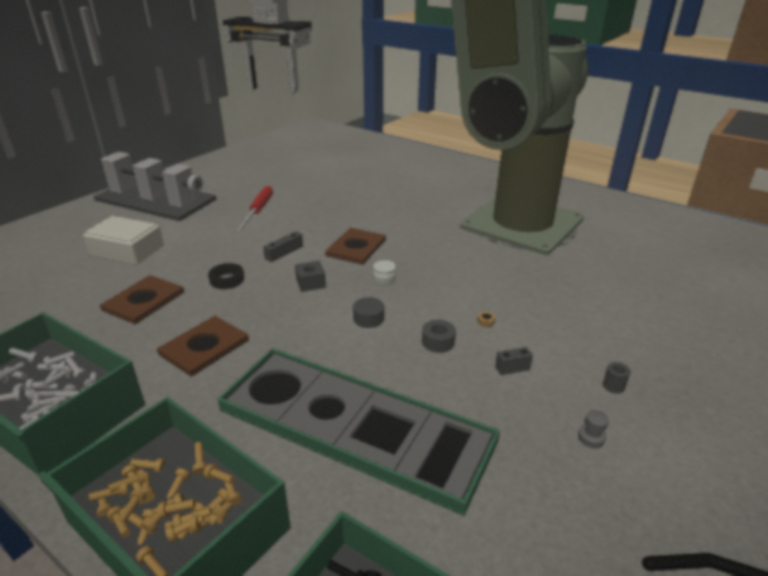

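Top picture (768x576): pockets from left are slot (263,205), square (306,200), small round (348,195) and wide round (391,190). Parts are collar (324,306), bushing (190,335), block (468,315) and long jaw (531,343). The look-alikes are the disc (390,300) and short jaw (262,311).

```bash
python3 - <<'E'
from h import *
c=cam("top"); P=cloud(c); g=c["frame"].astype(int); gray=g.sum(2)/3
def blob(m,seed,r=45):
    w=np.zeros_like(m); x,y=int(seed[0]/1.5),int(seed[1]/1.5); w[max(0,y-r):y+r,max(0,x-r):x+r]=m[max(0,y-r):y+r,max(0,x-r):x+r]
    n,l,s,ce=cv2.connectedComponentsWithStats(w.astype(np.uint8))
    i=min(range(1,n),key=lambda k:np.hypot(*(ce[k]-[x,y]))+(1e3 if s[k,4]<25 else 0)); return l==i
def rect(m,z):
    k=max(cv2.findContours(m.astype(np.uint8),0,1)[0],key=cv2.contourArea).reshape(-1,2)
    q=np.array([ray(c,p,z)[:2] for p in k],np.float32); return cv2.minAreaRect(q)
print("table z",np.median(P[210:240,150:200,2]))
dark=gray<100
parts=dict(collar=(324,306,26),bush=(190,335,32),block=(468,315,30),long=(531,343,28),short=(262,311,28),disc=(390,300,26))
for n,(u,v,h) in parts.items():
    mc=blob(dark,(u,v)); hz=P[...,2]; 
    mz=blob((hz>h*.6)&(hz<60)&(c["depth"]>0),(u,v))
    print(n,"colour",rect(mc,h*.7),"depth",rect(mz,h), np.median(hz[mz]).round(1), mz.sum(), P[mz][:,:2].mean(0).round(1))
for n,(u,v) in dict(slot=(263,205),sq=(306,200),small=(348,195),wide=(391,190)).items():
    m=blob(gray<75,(u,v)); print(n,rect(m,8),P[m].mean(0).round(1))
gr=(g[...,1]>g[...,0]+15)&(g[...,1]>g[...,2]+5); w=np.zeros_like(gr); w[100:165,150:285]=gr[100:165,150:285]
print("tray",rect(cv2.morphologyEx(w.astype(np.uint8),3,np.ones((5,5))),22))
E
```

```text
table z -0.01406273332809672
collar colour ((424.6509704589844, 179.5772247314453), (17.683673858642578, 37.90256118774414), 47.77947998046875) depth ((437.38677978515625, 65.6883773803711), (46.31597900390625, 48.8089599609375), 1.6946645975112915) 25.6 211 [437.7  64.9]
bush colour ((378.62078857421875, 313.5638427734375), (10.362943649291992, 17.461668014526367), 76.0986099243164) depth ((377.1643371582031, 303.9663391113281), (26.629470825195312, 29.897296905517578), 1.687340259552002) 30.6 90 [377.5 304.6]
block colour ((381.0680847167969, -297.39453125), (5.379246234893799, 72.69133758544922), 89.32066345214844) depth ((428.9010925292969, -195.94326782226562), (44.18841552734375, 46.40707778930664), 54.17340850830078) 29.8 237 [ 428.9 -196. ]
long colour ((381.1625671386719, -297.737060546875), (5.3863844871521, 72.78775024414062), 89.32068634033203) depth ((380.78790283203125, -306.6214599609375), (22.639404296875, 79.73371887207031), 85.56680297851562) 27.9 253 [ 380.9 -306.8]
short colour ((424.4990539550781, 179.28794860839844), (17.66027069091797, 37.85242462158203), 47.77
[... 253 characters left out ...]
83008), (46.48606491088867, 46.146793365478516), 1.6959469318389893) 25.7 263 [452.  -53.7]
slot ((625.591552734375, 190.91558837890625), (85.47871398925781, 24.994918823242188), 8.9711275100708) [623.  189.2  16.5]
sq ((637.8941650390625, 111.78939056396484), (51.03126907348633, 50.80807113647461), 8.612455368041992) [637.6 111.8   8.5]
small ((650.9688110351562, 31.644784927368164), (29.541027069091797, 34.133235931396484), 1.7174655199050903) [650.9  31.8   8.2]
wide ((663.5473022460938, -46.86357879638672), (54.51362228393555, 54.21110916137695), 16.67888641357422) [664.2 -46.7  13.5]
tray ((640.440185546875, 70.56149291992188), (119.38678741455078, 334.9627380371094), 8.870211601257324)
```

```bash
cat >> h.py <<'E'
def go(x,y,z,psi=None):
    "remaining move: tool X,Y,Z in cm, turn about tool z in rad"
    s=state(); R=cv2.Rodrigues(np.array(s["eef_rot"]))[0]; d=R.T@(np.array([x,y,z])-s["eef_pos"])/10
    a=np.arctan2(R[1,0],R[0,0]); t=0 if psi is None else -(np.radians(psi)-a)
    print("t",round(s["time"],1),"move",d.round(2),"turn",round(t,3),"psi",np.degrees(a).round(1),"pos",s["eef_pos"].round(1),"w",round(s["gripper_width"],1),"g",round(s["grasp_force"],1),"F",s["ft_force"].round(1))
E
python3 -c "
from h import *
go(438,65.3,120,8.87)"
```

```text
t 0.2 move [ 44.15 -54.13   8.56] turn 0.068 psi 12.8 pos [ 127.  -560.3  204.7] w 93.9 g 0.0 F [ 0.1  0.2 -0.6]
```

>>> arm_command(rows=[2.2, -2.7, 0.4, 0, 0, 0, 0.6, 2.2, -2.7, 0.4, 0, 0, 0, 0.6, 2.2, -2.7, 0.4, 0, 0, 0, 0.6, 2.2, -2.7, 0.4, 0, 0, 0, 0.6, 2.2, -2.7, 0.4, 0, 0, 0, 0.6])

```text
time: 0.62
eef_pos: [204.8, -403.1, 184.9]
eef_rot: [-3.122, -0.348, -0.0]
ft_force: [0.8, 0.3, 0.9]
gripper_width: 75.6
grasp_force: 0.0
```

>>> arm_command(rows=[2.2, -2.7, 0.4, 0, 0, 0, 0.6, 2.2, -2.7, 0.4, 0, 0, 0, 0.6, 2.2, -2.7, 0.4, 0, 0, 0, 0.6, 2.2, -2.7, 0.4, 0, 0, 0, 0.6, 2.2, -2.7, 0.4, 0, 0, 0, 0.6])

```text
time: 1.03
eef_pos: [282.2, -247.2, 165.2]
eef_rot: [3.122, 0.348, 0.0]
ft_force: [1.0, -0.4, -0.5]
gripper_width: 75.2
grasp_force: 0.0
```

>>> arm_command(rows=[2.2, -2.7, 0.4, 0, 0, 0, 0.6, 2.2, -2.7, 0.4, 0, 0, 0, 0.6, 2.2, -2.7, 0.4, 0, 0, 0, 0.6, 2.2, -2.7, 0.4, 0, 0, 0, 0.6, 2.2, -2.7, 0.4, 0, 0, 0, 0.6])

```text
time: 1.45
eef_pos: [359.8, -91.2, 145.4]
eef_rot: [3.122, 0.349, 0.001]
ft_force: [0.6, -0.8, 0.3]
gripper_width: 75.3
grasp_force: 0.0
```

>>> arm_command(rows=[2.2, -2.7, 0.4, 0, 0, 0, 0.6, 2.2, -2.7, 0.4, 0, 0, 0, 0.6, 2.2, -2.7, 0.4, 0, 0, 0, 0.6, 2.2, -2.7, 0.4, 0, 0, 0, 0.6, 2.2, -2.7, 0.4, 0, 0, 0.07, 0.6])

```text
time: 1.87
eef_pos: [437.2, 65.0, 125.3]
eef_rot: [3.132, 0.239, 0.0]
ft_force: [1.0, -0.3, 0.2]
gripper_width: 75.1
grasp_force: 0.0
```

```bash
python3 - <<'E'
from h import *
c=cam("wrist"); save(c,"pics/w1.png",1.2); P=cloud(c); m=(P[...,2]>18)&(P[...,2]<40)&(np.hypot(P[...,0]-438,P[...,1]-65)<35)
q=P[m][:,:2].astype(np.float32); print(m.sum(), cv2.minEnclosingCircle(q[::3]), cv2.minAreaRect(q)); go(438,65.3,14,8.87)
E
```

```text
Traceback (most recent call last):
cv2.error: OpenCV(4.12.0) /io/opencv/modules/imgproc/src/shapedescr.cpp:201: error: (-215:Assertion failed) count >= 0 && (depth == CV_32F || depth == CV_32S) in function 'minEnclosingCircle'
```

```bash
python3 - <<'E'
from h import *
c=cam("wrist"); P=cloud(c); print(c["o"].round(), c["R"][2].round(2)); 
for uv in [(256,192),(256,300),(256,100),(150,192),(350,192)]: print(uv,P[uv[1],uv[0]].round(1),c["depth"][uv[1],uv[0]])
go(438,65.3,14,8.87)
E
```

```text
[515.  81. 303.] [-0.26 -0.04 -0.96]
(256, 192) [435.7  72.5  -1.3] 314.70596
(256, 300) [466.6  74.5 237.7] 75.988075
(256, 100) [536.6  87.7  -1.7] 288.328
(150, 192) [425.6 185.2  26.4] 286.55865
(350, 192) [457.5 -26.9  23.3] 288.8457
t 2.0 move [ 0.    0.17 11.1 ] turn 0.003 psi 9.0 pos [437.7  66.8 125. ] w 75.0 g 0.0 F [ 0.3 -0.1  0.9]
```

View pics/w1.png

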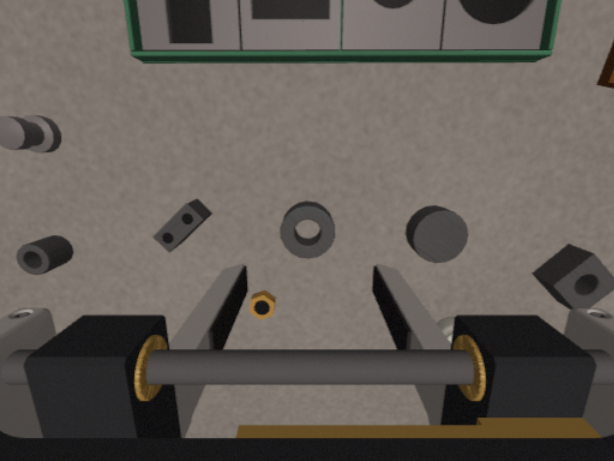

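The wrist picture shows the collar at (307,230) centred ahead of the open fingers, with short jaw (183,225) and disc (437,234) well clear. The error came from a non-contiguous array, so I'm re-measuring.

```bash
cat >> h.py <<'E'
def top(x,y,h,r):
    "wrist-depth outline of the part's top face near x,y"
    c=cam("wrist"); P=cloud(c); m=(abs(P[...,2]-h)<5)&(np.hypot(P[...,0]-x,P[...,1]-y)<r)&(c["depth"]>0)
    q=np.ascontiguousarray(P[m][:,:2],dtype=np.float32); print(m.sum(),"z",np.median(P[m][:,2]),"rect",cv2.minAreaRect(q)); return q
E
python3 -c "
from h import *
top(438,65.3,26,38); go(438,65.3,14,8.87)"
```

```text
1243 z 24.655595296902163 rect ((438.7842712402344, 68.39303588867188), (49.15074920654297, 48.2838020324707), 51.96134567260742)
t 2.0 move [ 0.14 -0.03 11.1 ] turn 0.003 psi 9.1 pos [436.8  64.8 125. ] w 75.4 g 0.0 F [-0.8 -0.6  0.2]
```

>>> arm_command(rows=[0.1, -0.15, 2.8, 0, 0, 0, 0.6, 0, 0, 2.8, 0, 0, 0, 0.6, 0, 0, 2.8, 0, 0, 0, 0.6, 0, 0, 1.8, 0, 0, 0, 0.6, 0, 0, 0.9, 0, 0, 0, 0.6], squeeze=40)

```text
time: 2.43
eef_pos: [434.7, 63.5, 12.1]
eef_rot: [-3.132, -0.238, 0.008]
ft_force: [-0.6, -0.3, -0.8]
gripper_width: 75.3
grasp_force: 0.0
```

>>> arm_command(rows=[0, 0, 0, 0, 0, 0, 0.6, 0, 0, 0, 0, 0, 0, -0.2, 0, 0, 0, 0, 0, 0, -0.2, 0, 0, 0, 0, 0, 0, -0.2, 0, 0, 0, 0, 0, 0, -0.2])

```text
time: 2.85
eef_pos: [438.8, 65.0, 15.8]
eef_rot: [-3.132, -0.239, -0.004]
ft_force: [-0.7, 3.6, 2.6]
gripper_width: 51.7
grasp_force: 1.5
```

```bash
python3 -c "
from h import *
go(661,-47,60,8.87)"
```

```text
t 2.9 move [20.27 14.44 -4.37] turn -0.003 psi 8.7 pos [438.8  65.   15.8] w 51.7 g 1.5 F [-0.7  3.6  2.6]
```

>>> arm_command(rows=[0, 0, 0, 0, 0, 0, -0.6, 0, 0, 0, 0, 0, 0, -0.6, 0, 0, 0, 0, 0, 0, -0.6, 0, 0, -1.5, 0, 0, 0, -0.6, 0, 0, -3, 0, 0, 0, -0.6])

```text
time: 3.27
eef_pos: [433.1, 64.8, 56.6]
eef_rot: [-3.132, -0.241, 0.015]
ft_force: [-0.2, -0.5, -3.1]
gripper_width: 49.2
grasp_force: 40.0
```

>>> arm_command(rows=[2.0, 1.4, 0, 0, 0, 0, -0.6, 2.0, 1.4, 0, 0, 0, 0, -0.6, 2.0, 1.4, 0, 0, 0, 0, -0.6, 2.0, 1.4, 0, 0, 0, 0, -0.6, 2.0, 1.4, 0, 0, 0, 0, -0.6])

```text
time: 3.68
eef_pos: [547.3, 10.2, 59.0]
eef_rot: [3.132, 0.241, -0.002]
ft_force: [-0.1, 0.2, -3.0]
gripper_width: 49.3
grasp_force: 40.0
```

>>> arm_command(rows=[2.0, 1.4, 0, 0, 0, 0, -0.6, 2.0, 1.4, 0, 0, 0, 0, -0.6, 2.0, 1.4, 0, 0, 0, 0, -0.6, 2.0, 1.4, 0, 0, 0, 0, -0.6, 2.0, 1.4, 0, 0, 0, 0, -0.6])

```text
time: 4.1
eef_pos: [656.6, -43.7, 58.3]
eef_rot: [3.132, 0.24, -0.003]
ft_force: [-0.1, -0.2, -3.5]
gripper_width: 48.9
grasp_force: 40.0
```

>>> arm_command(rows=[0, 0, 0, 0, 0, 0, -0.6, 0, 0, 0, 0, 0, 0, -0.6])

```text
time: 4.27
eef_pos: [656.5, -43.8, 58.5]
eef_rot: [-3.132, -0.239, 0.002]
ft_force: [-0.3, 1.0, -3.4]
gripper_width: 49.0
grasp_force: 40.0
```

```bash
python3 - <<'E'
from h import *
go(661,-47,23,8.87)
c=cam("wrist"); save(c,"pics/w2.png",1.2); go(661,-47,23,8.87)
E
```

```text
t 4.3 move [0.4  0.38 3.55] turn -0.003 psi 8.7 pos [656.5 -43.8  58.5] w 49.0 g 40.0 F [-0.3  1.  -3.4]
t 4.3 move [0.51 0.47 3.52] turn -0.002 psi 8.7 pos [655.4 -43.1  58.2] w 49.1 g 40.0 F [-0.5  1.2 -2.3]
```

View pics/w2.png

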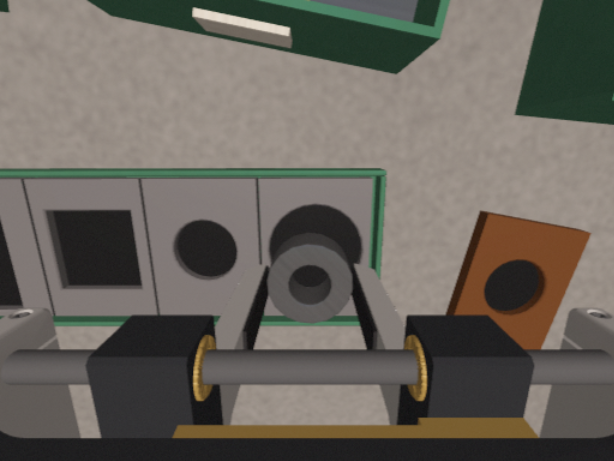

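The collar is held upright at (310,285), just short of the wide pocket (315,245). The small pocket is at (205,247) and the square one at (97,248). I'll check pocket positions from this view before lowering.

```bash
python3 - <<'E'
from h import *
c=cam("wrist"); g=c["frame"].mean(2)
for n,(u,v) in dict(small=(205,247),sq=(97,248)).items():
    m=(g<75).astype(np.uint8); _,l,s,ce=cv2.connectedComponentsWithStats(m); i=l[int(v/1.2),int(u/1.2)]
    k=max(cv2.findContours((l==i).astype(np.uint8),0,1)[0],key=cv2.contourArea).reshape(-1,2)
    for z in (8,16): print(n,z,cv2.minAreaRect(np.array([ray(c,p,z)[:2] for p in k],np.float32)))
E
```

```text
small 8 ((647.053955078125, 34.08094024658203), (46.303104400634766, 44.20338821411133), 87.9285888671875)
small 16 ((650.035400390625, 31.809062957763672), (44.678707122802734, 42.65274429321289), 87.92823791503906)
sq 8 ((633.4360961914062, 115.36351013183594), (60.1280632019043, 61.19069290161133), 8.844610214233398)
sq 16 ((636.8948974609375, 110.23983764648438), (58.01871871948242, 59.043983459472656), 8.843730926513672)
```

>>> arm_command(rows=[0.4, 0.35, 0.8, 0, 0, 0, -0.6, 0, 0, 1.2, 0, 0, 0, -0.6, 0, 0, 0.8, 0, 0, 0, -0.6, 0, 0, 0.5, 0, 0, 0, -0.6, 0, 0, 0, 0, 0, 0, -0.6])

```text
time: 4.78
eef_pos: [659.4, -45.6, 24.5]
eef_rot: [-3.132, -0.24, 0.005]
ft_force: [-0.8, 0.8, -3.5]
gripper_width: 49.0
grasp_force: 40.0
```

```bash
python3 -c "
from h import *
go(660.5,-46.5,23,8.87)"
```

```text
t 4.8 move [0.09 0.1  0.15] turn -0.002 psi 8.8 pos [659.4 -45.6  24.5] w 49.0 g 40.0 F [-0.8  0.8 -3.5]
```

>>> arm_command(rows=[0, 0, 0.1, 0, 0, 0, -0.6, 0, 0, 0, 0, 0, 0, -0.6])

```text
time: 4.95
eef_pos: [660.9, -45.9, 25.2]
eef_rot: [-3.132, -0.24, 0.0]
ft_force: [-0.4, -0.3, -3.2]
gripper_width: 49.2
grasp_force: 40.0
```

>>> arm_command(rows=[0, 0, 0.1, 0, 0, 0, -0.6, 0, 0, 0, 0, 0, 0, -0.6])

```text
time: 5.12
eef_pos: [661.2, -46.1, 24.5]
eef_rot: [3.132, 0.24, 0.0]
ft_force: [-0.4, -0.4, -3.1]
gripper_width: 49.0
grasp_force: 40.0
```

>>> arm_command(rows=[0, 0, 0.1, 0, 0, 0, -0.6, 0, 0, 0, 0, 0, 0, -0.6])

```text
time: 5.28
eef_pos: [661.4, -46.1, 23.7]
eef_rot: [3.132, 0.24, 0.001]
ft_force: [0.9, -0.4, -2.1]
gripper_width: 49.1
grasp_force: 40.0
```

>>> arm_command(rows=[0, 0, 0.1, 0, 0, 0, -0.6, 0, 0, 0, 0, 0, 0, -0.6])

```text
time: 5.45
eef_pos: [661.4, -46.1, 23.6]
eef_rot: [3.132, 0.24, 0.001]
ft_force: [-2.8, 0.6, 3.6]
gripper_width: 49.2
grasp_force: 40.0
```

>>> arm_command(rows=[0, 0, 0, 0, 0, 0, 0.25, 0, 0, 0, 0, 0, 0, 0.25, 0, 0, -1, 0, 0, 0, 0.25, 0, 0, -3.5, 0, 0, 0, 0.25, 0, 0, -3.5, 0, 0, 0, 0.3])

```text
time: 5.87
eef_pos: [659.0, -45.8, 101.1]
eef_rot: [-3.131, -0.239, 0.008]
ft_force: [0.2, 0.5, 1.0]
gripper_width: 60.8
grasp_force: 0.0
```

>>> arm_command(rows=[-1.5, -2.6, 0, 0, 0, 0, 0.3, -1.5, -2.6, 0, 0, 0, 0, 0.3, -1.5, -2.6, 0, 0, 0, 0, 0.3, -1.5, -2.6, 0, 0, 0, 0, 0.3, -1.5, -2.6, 0, 0, 0, 0, 0.3])

```text
time: 6.28
eef_pos: [566.8, 71.8, 103.4]
eef_rot: [3.132, 0.239, 0.003]
ft_force: [0.5, 0.6, 0.2]
gripper_width: 61.2
grasp_force: 0.0
```

>>> arm_command(rows=[-1.5, -2.6, 0, 0, 0, 0, 0.3, -1.5, -2.6, 0, 0, 0, 0, 0.3, -1.5, -2.6, 0, 0, 0, 0, 0.3, -1.5, -2.6, 0, 0, 0, 0, 0.3, -1.5, -2.6, 0, 0, 0, 0, 0.3])

```text
time: 6.7
eef_pos: [472.8, 189.1, 103.4]
eef_rot: [-3.132, -0.239, -0.003]
ft_force: [-1.0, 0.8, -0.0]
gripper_width: 61.7
grasp_force: 0.0
```

>>> arm_command(rows=[-1.5, -2.6, 0, 0, 0, 0, 0.3, -1.5, -2.6, 0, 0, 0, 0, 0.3, -1.5, -2.6, 0, 0, 0, 0, 0.3, -1.5, -2.6, 0, 0, 0, 0, 0.3, -1.5, -2.6, 0, 0, 0, 0, 0.3])

```text
time: 7.12
eef_pos: [378.9, 306.4, 103.4]
eef_rot: [-3.132, -0.239, -0.003]
ft_force: [0.5, 0.1, 0.2]
gripper_width: 60.7
grasp_force: 0.0
```

```bash
python3 -c "
from h import *
top(378,305,32,28); go(378,305,14,8.87)
c=cam('top'); P=cloud(c); m=(P[...,2]>22)&(P[...,2]<60)&(np.hypot(P[...,0]-661,P[...,1]+46)<30)
print(m.sum(), P[m].mean(0), np.percentile(P[m],[5,95],axis=0))
m=(P[...,2]>26)&(P[...,2]<60)&(np.hypot(P[...,0]-378,P[...,1]-305)<30);print(m.sum(), P[m].mean(0))
"
```

```text
496 z 30.530341956651633 rect ((377.82586669921875, 309.3555603027344), (28.864002227783203, 28.59797477722168), 8.876907348632812)
t 7.2 move [0.2  0.54 8.92] turn 0.001 psi 8.9 pos [375.3 309.7 103.2] w 61.3 g 0.0 F [-3.1  1.4 -0.2]
206 [660.13291247 -47.40207469  32.98471319] [[639.21474809 -67.00732731  25.34412434]
 [682.11046588 -27.61104422  36.73491403]]
0 [nan nan nan]<string>:6: RuntimeWarning: Mean of empty slice.
  ret = um.true_divide(
```

>>> arm_command(rows=[0, 0, 2.8, 0, 0, 0, 0.3, 0, 0, 2.8, 0, 0, 0, 0.3, 0, 0, 2, 0, 0, 0, 0.3, 0, 0, 1.3, 0, 0, 0, 0.3, 0, 0, 0, 0, 0, 0, 0.3])

```text
time: 7.63
eef_pos: [377.6, 303.3, 11.0]
eef_rot: [3.13, 0.239, -0.008]
ft_force: [-0.5, -0.8, 0.1]
gripper_width: 60.7
grasp_force: 0.0
```

>>> arm_command(rows=[0, 0, 0, 0, 0, 0, 0, 0, 0, 0, 0, 0, 0, -0.2, 0, 0, 0, 0, 0, 0, -0.4, 0, 0, 0, 0, 0, 0, -0.8, 0, 0, 0, 0, 0, 0, -0.8])

```text
time: 8.05
eef_pos: [380.4, 306.0, 14.7]
eef_rot: [-3.131, -0.239, -0.004]
ft_force: [-0.2, 1.7, 1.8]
gripper_width: 31.1
grasp_force: 0.7
```

>>> arm_command(rows=[0, 0, 0, 0, 0, 0, -0.8, 0, 0, 0, 0, 0, 0, -0.8, 0, 0, 0, 0, 0, 0, -0.8, 0, 0, -1.5, 0, 0, 0, -0.8, 0, 0, -4, 0, 0, 0, -0.8])

```text
time: 8.47
eef_pos: [373.8, 301.8, 63.5]
eef_rot: [3.126, 0.239, -0.021]
ft_force: [-0.7, -1.4, -1.5]
gripper_width: 29.5
grasp_force: 40.0
```

```bash
python3 -c "
from h import *
go(648.5,32.5,70,8.87)"
```

```text
t 8.5 move [23.04 30.81 -0.8 ] turn -0.002 psi 8.8 pos [373.8 301.8  63.5] w 29.5 g 40.0 F [-0.7 -1.4 -1.5]
```

>>> arm_command(rows=[1.5, 2.08, 0, 0, 0, 0, -0.8, 1.5, 2.08, 0, 0, 0, 0, -0.8, 1.5, 2.08, 0, 0, 0, 0, -0.8, 1.5, 2.08, 0, 0, 0, 0, -0.8, 1.5, 2.08, 0, 0, 0, 0, -0.8])

```text
time: 8.88
eef_pos: [469.1, 212.6, 67.9]
eef_rot: [3.132, 0.241, -0.002]
ft_force: [0.5, -0.4, -1.1]
gripper_width: 29.5
grasp_force: 40.0
```

>>> arm_command(rows=[1.5, 2.08, 0, 0, 0, 0, -0.8, 1.5, 2.08, 0, 0, 0, 0, -0.8, 1.5, 2.08, 0, 0, 0, 0, -0.8, 1.5, 2.08, 0, 0, 0, 0, -0.8, 1.5, 2.08, 0, 0, 0, 0, -0.8])

```text
time: 9.3
eef_pos: [559.0, 121.2, 67.6]
eef_rot: [3.132, 0.24, -0.003]
ft_force: [0.4, 0.6, -1.5]
gripper_width: 29.7
grasp_force: 40.0
```

>>> arm_command(rows=[1.5, 2.08, 0, 0, 0, 0, -0.8, 1.5, 2.08, 0, 0, 0, 0, -0.8, 1.5, 2.08, 0, 0, 0, 0, -0.8, 1.5, 2.08, 0, 0, 0, 0, -0.8, 1.5, 2.08, 0, 0, 0, 0, -0.8])

```text
time: 9.72
eef_pos: [648.8, 30.0, 67.3]
eef_rot: [-3.132, -0.24, 0.004]
ft_force: [-0.5, 0.8, -1.3]
gripper_width: 29.0
grasp_force: 40.0
```

>>> arm_command(rows=[0, 0, 0, 0, 0, 0, -0.8, 0, 0, 0, 0, 0, 0, -0.8, 0, 0, 0, 0, 0, 0, -0.8])

```text
time: 9.97
eef_pos: [647.8, 31.4, 67.3]
eef_rot: [-3.132, -0.24, 0.005]
ft_force: [-0.4, 1.4, -2.3]
gripper_width: 29.8
grasp_force: 40.0
```

```bash
python3 -c "
from h import *
go(648.5,32.5,23,8.87);c=cam('wrist'); save(c,'pics/w3.png');go(648.5,32.5,23,8.87)"
```

```text
t 10.0 move [ 0.1  -0.09  4.43] turn -0.002 psi 8.8 pos [647.8  31.4  67.3] w 29.8 g 40.0 F [-0.4  1.4 -2.3]
t 10.0 move [ 0.11 -0.05  4.45] turn -0.001 psi 8.8 pos [647.6  31.8  67.5] w 29.4 g 40.0 F [-0.5  0.4 -0.8]
```

View pics/w3.png

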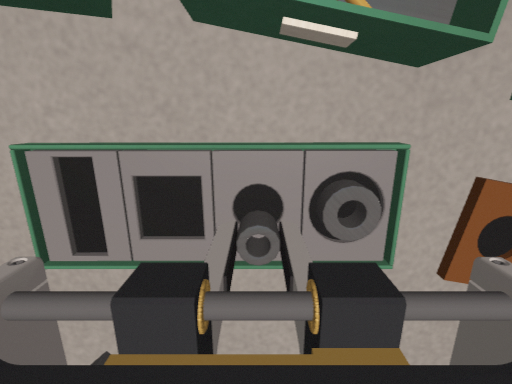

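The collar sits flat in the wide pocket (345,210). The held bushing at (258,240) lines up with the small pocket (258,205).

>>> arm_command(rows=[0.1, 0, 1.5, 0, 0, 0, -0.8, 0, 0, 1.5, 0, 0, 0, -0.8, 0, 0, 1, 0, 0, 0, -0.8, 0, 0, 0.3, 0, 0, 0, -0.8, 0, 0, 0, 0, 0, 0, -0.8])

```text
time: 10.43
eef_pos: [648.6, 32.0, 23.9]
eef_rot: [-3.132, -0.241, 0.005]
ft_force: [0.4, 0.5, -1.6]
gripper_width: 29.5
grasp_force: 40.0
```

>>> arm_command(rows=[0, 0, 0.1, 0, 0, 0, -0.8, 0, 0, 0, 0, 0, 0, -0.8])

```text
time: 10.6
eef_pos: [650.3, 31.4, 24.4]
eef_rot: [3.132, 0.24, 0.001]
ft_force: [-0.2, 0.4, -0.6]
gripper_width: 29.1
grasp_force: 40.0
```

>>> arm_command(rows=[0, 0, 0.07, 0, 0, 0, -0.8, 0, 0, 0, 0, 0, 0, -0.8])

```text
time: 10.77
eef_pos: [650.4, 31.2, 24.0]
eef_rot: [3.132, 0.24, 0.001]
ft_force: [0.1, 0.1, -2.3]
gripper_width: 29.5
grasp_force: 40.0
```

>>> arm_command(rows=[0, 0, 0.07, 0, 0, 0, -0.8, 0, 0, 0, 0, 0, 0, -0.8])

```text
time: 10.93
eef_pos: [650.3, 31.1, 23.1]
eef_rot: [3.132, 0.24, 0.0]
ft_force: [0.5, 0.6, -1.7]
gripper_width: 29.2
grasp_force: 40.0
```

>>> arm_command(rows=[0, 0, 0.07, 0, 0, 0, -0.8, 0, 0, 0, 0, 0, 0, -0.8])

```text
time: 11.1
eef_pos: [650.3, 31.1, 23.0]
eef_rot: [3.132, 0.24, 0.0]
ft_force: [-1.3, 0.5, 2.5]
gripper_width: 29.5
grasp_force: 40.0
```

>>> arm_command(rows=[0, 0, 0.06, 0, 0, 0, -0.8, 0, 0, 0, 0, 0, 0, -0.8])

```text
time: 11.27
eef_pos: [650.3, 31.1, 22.9]
eef_rot: [3.132, 0.24, 0.0]
ft_force: [-2.0, -1.0, 6.6]
gripper_width: 29.5
grasp_force: 40.0
```

>>> arm_command(rows=[0, 0, 0, 0, 0, 0, -0.1, 0, 0, 0, 0, 0, 0, -0.1, 0, 0, -1, 0, 0, 0, -0.1, 0, 0, -3.5, 0, 0, 0, -0.1, 0, 0, -3.5, 0, 0, 0, -0.1])

```text
time: 11.68
eef_pos: [648.0, 31.4, 100.4]
eef_rot: [-3.131, -0.24, 0.009]
ft_force: [0.8, -0.4, 0.7]
gripper_width: 42.1
grasp_force: 0.0
```

>>> arm_command(rows=[-1.69, 1.27, 0, 0, 0, 0, 0.5, -1.69, 1.27, 0, 0, 0, 0, 0.5, -1.69, 1.27, 0, 0, 0, 0, 0.5, -1.69, 1.27, 0, 0, 0, 0, 0.5, -1.69, 1.27, 0, 0, 0, 0, 0.5])

```text
time: 12.1
eef_pos: [576.0, -45.1, 102.5]
eef_rot: [3.132, 0.24, 0.002]
ft_force: [-0.1, 1.1, -0.7]
gripper_width: 69.4
grasp_force: 0.0
```

>>> arm_command(rows=[-1.69, 1.27, 0, 0, 0, 0, 0.5, -1.69, 1.27, 0, 0, 0, 0, 0.5, -1.69, 1.27, 0, 0, 0, 0, 0.5, -1.69, 1.27, 0, 0, 0, 0, 0.5, -1.69, 1.27, 0, 0, 0, 0, 0.5])

```text
time: 12.52
eef_pos: [502.1, -120.8, 102.5]
eef_rot: [3.132, 0.24, 0.002]
ft_force: [0.2, 0.0, -0.7]
gripper_width: 70.9
grasp_force: 0.0
```

>>> arm_command(rows=[-1.69, 1.27, 0, 0, 0, 0, 0.5, -1.69, 1.27, 0, 0, 0, 0, 0.5, -1.69, 1.27, 0, 0, 0, 0, 0.5, -1.69, 1.27, 0, 0, 0, 0, 0.5, -1.69, 1.27, 0, 0, 0, 0, 0.5])

```text
time: 12.93
eef_pos: [428.3, -196.6, 102.5]
eef_rot: [3.131, 0.24, 0.002]
ft_force: [0.9, -0.5, -0.7]
gripper_width: 70.3
grasp_force: 0.0
```

>>> arm_command(rows=[0, 0, 0, 0, 0, -0.11, 0.5, 0, 0, 0, 0, 0, -0.11, 0.5, 0, 0, 0, 0, 0, -0.11, 0.5, 0, 0, 0, 0, 0, -0.11, 0.5, 0, 0, 0, 0, 0, -0.11, 0.5])

```text
time: 13.35
eef_pos: [428.9, -196.0, 102.5]
eef_rot: [2.946, 1.089, 0.001]
ft_force: [-0.1, -0.2, -0.8]
gripper_width: 70.7
grasp_force: 0.0
```

>>> arm_command(rows=[0, 0, 0, 0, 0, -0.12, 0.5, 0, 0, 0, 0, 0, -0.12, 0.5, 0, 0, 0, 0, 0, 0, 0.5, 0, 0, 0, 0, 0, 0, 0.5])

```text
time: 13.68
eef_pos: [428.9, -195.9, 102.3]
eef_rot: [2.8, 1.422, 0.001]
ft_force: [-0.4, 0.0, 0.4]
gripper_width: 70.4
grasp_force: 0.0
```

```bash
python3 -c "
from h import *
go(429.5,-195.5,14,54.17)
top(429,-196,30,38); go(429.5,-195.5,14,54.17)
"
```

```text
t 13.7 move [0.06 0.01 8.83] turn -0.006 psi 53.8 pos [ 428.9 -195.9  102.3] w 70.4 g 0.0 F [-0.4  0.   0.4]
1628 z 28.7841970176451 rect ((428.8722229003906, -193.9707794189453), (44.17170715332031, 43.688133239746094), 54.5944938659668)
t 13.7 move [0.06 0.02 8.82] turn -0.006 psi 53.9 pos [ 428.9 -195.8  102.2] w 70.8 g 0.0 F [ 0.6 -0.1  0. ]
```

>>> arm_command(rows=[0.1, 0, 2.8, 0, 0, -0.008, 0.5, 0, 0, 2.8, 0, 0, 0, 0.5, 0, 0, 2, 0, 0, 0, 0.5, 0, 0, 1.2, 0, 0, 0, 0.5, 0, 0, 0, 0, 0, 0, 0.5])

```text
time: 14.15
eef_pos: [426.8, -193.3, 11.1]
eef_rot: [-2.79, -1.432, 0.005]
ft_force: [0.4, 0.2, 0.8]
gripper_width: 70.6
grasp_force: 0.0
```

>>> arm_command(rows=[0, 0, 0, 0, 0, 0, 0.3, 0, 0, 0, 0, 0, 0, 0.1, 0, 0, 0, 0, 0, 0, -0.1, 0, 0, 0, 0, 0, 0, -0.6, 0, 0, 0, 0, 0, 0, -0.6])

```text
time: 14.57
eef_pos: [429.8, -195.2, 14.9]
eef_rot: [2.792, 1.437, 0.001]
ft_force: [-1.2, 0.8, 3.1]
gripper_width: 43.7
grasp_force: 40.0
```

>>> arm_command(rows=[0, 0, 0, 0, 0, 0, -0.6, 0, 0, 0, 0, 0, 0, -0.6, 0, 0, 0, 0, 0, 0, -0.6, 0, 0, -1.5, 0, 0, 0, -0.6, 0, 0, -4, 0, 0, 0, -0.6])

```text
time: 14.98
eef_pos: [423.9, -191.3, 63.8]
eef_rot: [-2.782, -1.432, 0.011]
ft_force: [-0.1, -0.9, -2.9]
gripper_width: 43.4
grasp_force: 40.0
```

>>> arm_command(rows=[0, 0, 0, 0, 0, 0.11, -0.6, 0, 0, 0, 0, 0, 0.11, -0.6, 0, 0, 0, 0, 0, 0.11, -0.6, 0, 0, 0, 0, 0, 0.11, -0.6, 0, 0, 0, 0, 0, 0.11, -0.6])

```text
time: 15.4
eef_pos: [428.6, -194.4, 68.2]
eef_rot: [-3.08, -0.617, 0.001]
ft_force: [0.0, 0.4, -2.8]
gripper_width: 43.6
grasp_force: 40.0
```

>>> arm_command(rows=[0, 0, 0, 0, 0, 0.12, -0.6, 0, 0, 0, 0, 0, 0.12, -0.6, 0, 0, 0, 0, 0, 0, -0.6, 0, 0, 0, 0, 0, 0, -0.6])

```text
time: 15.73
eef_pos: [428.7, -194.5, 68.2]
eef_rot: [-3.13, -0.257, 0.001]
ft_force: [-0.2, 0.6, -2.7]
gripper_width: 43.7
grasp_force: 40.0
```

```bash
python3 -c "
from h import *
go(636,111.8,70,8.87)
"
```

```text
t 15.7 move [ 25.45 -26.84  -0.18] turn 0.009 psi 9.4 pos [ 428.7 -194.5   68.2] w 43.7 g 40.0 F [-0.2  0.6 -2.7]
```

>>> arm_command(rows=[1.7, -1.79, -0.4, 0, 0, 0.008, -0.6, 1.7, -1.79, -0.4, 0, 0, 0, -0.6, 1.7, -1.79, -0.4, 0, 0, 0, -0.6, 1.7, -1.79, -0.4, 0, 0, 0, -0.6, 1.7, -1.79, -0.4, 0, 0, 0, -0.6])

```text
time: 16.15
eef_pos: [499.6, -92.3, 88.6]
eef_rot: [-3.132, -0.244, 0.001]
ft_force: [0.4, -1.1, -2.7]
gripper_width: 43.4
grasp_force: 40.0
```

>>> arm_command(rows=[1.7, -1.79, 0, 0, 0, 0, -0.6, 1.7, -1.79, 0, 0, 0, 0, -0.6, 1.7, -1.79, 0, 0, 0, 0, -0.6, 1.7, -1.79, 0, 0, 0, 0, -0.6, 1.7, -1.79, 0, 0, 0, 0, -0.6])

```text
time: 16.57
eef_pos: [570.0, 9.2, 88.2]
eef_rot: [-3.132, -0.245, 0.001]
ft_force: [1.1, -0.5, -2.7]
gripper_width: 43.7
grasp_force: 40.0
```

>>> arm_command(rows=[1.7, -1.79, 0, 0, 0, 0, -0.6, 1.7, -1.79, 0, 0, 0, 0, -0.6, 1.7, -1.79, 0, 0, 0, 0, -0.6, 1.7, -1.79, 0, 0, 0, 0, -0.6, 1.7, -1.79, 0, 0, 0, 0, -0.6])

```text
time: 16.98
eef_pos: [640.2, 110.5, 87.9]
eef_rot: [-3.132, -0.245, 0.002]
ft_force: [0.8, -0.3, -3.2]
gripper_width: 43.4
grasp_force: 40.0
```

>>> arm_command(rows=[0, 0, 0, 0, 0, 0, -0.6, 0, 0, 0, 0, 0, 0, -0.6, 0, 0, 0, 0, 0, 0, -0.6])

```text
time: 17.23
eef_pos: [639.3, 109.1, 87.8]
eef_rot: [3.132, 0.243, -0.003]
ft_force: [-0.3, -0.5, -2.5]
gripper_width: 43.6
grasp_force: 40.0
```

```bash
python3 -c "
from h import *
go(636,111.8,24,8.87);c=cam('wrist'); save(c,'pics/w4.png');go(636,111.8,24,8.87)"
```

```text
t 17.2 move [-0.27 -0.32  6.38] turn -0.0 psi 8.9 pos [639.3 109.1  87.8] w 43.6 g 40.0 F [-0.3 -0.5 -2.5]
t 17.3 move [-0.26 -0.35  6.4 ] turn -0.001 psi 8.8 pos [639.2 108.8  88. ] w 43.4 g 40.0 F [-0.1 -0.8 -3.8]
```

View pics/w4.png

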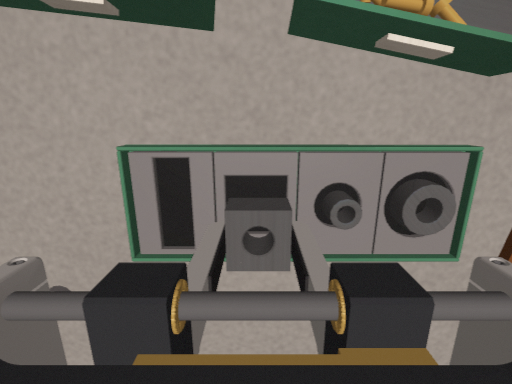

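The block at (258,233) is square to the tray and in line with the square pocket (257,190). Collar and bushing sit in their pockets.

>>> arm_command(rows=[-0.25, -0.25, 1.8, 0, 0, 0, -0.6, 0, 0, 2.5, 0, 0, 0, -0.6, 0, 0, 1.4, 0, 0, 0, -0.6, 0, 0, 0.6, 0, 0, 0, -0.6, 0, 0, 0, 0, 0, 0, -0.6])

```text
time: 17.7
eef_pos: [635.6, 110.6, 24.4]
eef_rot: [3.132, 0.239, -0.006]
ft_force: [0.4, 0.3, -2.4]
gripper_width: 43.9
grasp_force: 40.0
```

>>> arm_command(rows=[0, 0, 0.08, 0, 0, 0, -0.6, 0, 0, 0, 0, 0, 0, -0.6, 0, 0, 0, 0, 0, 0, -0.6])

```text
time: 17.95
eef_pos: [638.1, 111.3, 25.7]
eef_rot: [3.132, 0.24, 0.002]
ft_force: [-0.1, -0.8, -3.8]
gripper_width: 43.7
grasp_force: 40.0
```

>>> arm_command(rows=[0, 0, 0.07, 0, 0, 0, -0.6, 0, 0, 0, 0, 0, 0, -0.6])

```text
time: 18.12
eef_pos: [637.7, 111.5, 24.6]
eef_rot: [3.132, 0.24, 0.001]
ft_force: [-0.1, -0.2, -2.8]
gripper_width: 43.4
grasp_force: 40.0
```

>>> arm_command(rows=[0, 0, 0.08, 0, 0, 0, -0.6, 0, 0, 0, 0, 0, 0, -0.6])

```text
time: 18.28
eef_pos: [637.3, 111.5, 23.4]
eef_rot: [3.132, 0.24, -0.0]
ft_force: [0.2, 0.8, -3.9]
gripper_width: 43.6
grasp_force: 40.0
```

>>> arm_command(rows=[0, 0, 0.07, 0, 0, 0, -0.6, 0, 0, 0, 0, 0, 0, -0.6])

```text
time: 18.45
eef_pos: [637.5, 111.6, 23.0]
eef_rot: [-3.132, -0.24, -0.0]
ft_force: [-0.4, 0.3, -1.3]
gripper_width: 43.8
grasp_force: 40.0
```

>>> arm_command(rows=[0, 0, 0.05, 0, 0, 0, -0.6, 0, 0, 0, 0, 0, 0, -0.6])

```text
time: 18.62
eef_pos: [637.5, 111.6, 23.0]
eef_rot: [-3.132, -0.24, -0.0]
ft_force: [-1.7, -0.2, 1.9]
gripper_width: 43.7
grasp_force: 40.0
```

>>> arm_command(rows=[0, 0, 0, 0, 0, 0, 0.2, 0, 0, 0, 0, 0, 0, 0.2, 0, 0, -1, 0, 0, 0, 0.2, 0, 0, -3.5, 0, 0, 0, 0.2, 0, 0, -3.5, 0, 0, 0, 0.2])

```text
time: 19.03
eef_pos: [635.5, 111.4, 101.3]
eef_rot: [-3.132, -0.24, 0.008]
ft_force: [0.1, -0.1, -0.5]
gripper_width: 55.8
grasp_force: 0.0
```

>>> arm_command(rows=[-2.1, 2.5, 0, 0, 0, 0, 0.1, -2.1, 2.5, 0, 0, 0, 0, 0.1, -2.1, 2.5, 0, 0, 0, 0, 0.1, -2.1, 2.5, 0, 0, 0, 0, 0.1, -2.1, 2.5, 0, 0, 0, 0, 0.1])

```text
time: 19.45
eef_pos: [552.4, -29.2, 103.4]
eef_rot: [3.132, 0.241, 0.003]
ft_force: [0.5, -0.9, 0.6]
gripper_width: 51.9
grasp_force: 0.0
```

>>> arm_command(rows=[-2.1, 2.5, 0, 0, 0, 0, 0.1, -2.1, 2.5, 0, 0, 0, 0, 0.1, -2.1, 2.5, 0, 0, 0, 0, 0.1, -2.1, 2.5, 0, 0, 0, 0, 0.1, -2.1, 2.5, 0, 0, 0, 0, 0.1])

```text
time: 19.87
eef_pos: [467.5, -169.1, 103.4]
eef_rot: [3.131, 0.24, 0.003]
ft_force: [0.0, -0.1, 0.2]
gripper_width: 51.5
grasp_force: 0.0
```

>>> arm_command(rows=[-2.1, 2.5, 0, 0, 0, 0, 0.1, -2.1, 2.5, 0, 0, 0, 0, 0.1, -2.1, 2.5, 0, 0, 0, 0, 0.1, -2.1, 2.5, 0, 0, 0, 0, 0.1, -2.1, 2.5, 0, 0, 0, 0, 0.1])

```text
time: 20.28
eef_pos: [382.6, -308.9, 103.4]
eef_rot: [3.131, 0.24, 0.002]
ft_force: [0.5, -0.1, 0.2]
gripper_width: 51.5
grasp_force: 0.0
```

>>> arm_command(rows=[0, 0, 0, 0, 0, 0.115, 0.1, 0, 0, 0, 0, 0, 0.115, 0.1, 0, 0, 0, 0, 0, 0, 0.1, 0, 0, 0, 0, 0, 0, 0.1])

```text
time: 20.62
eef_pos: [383.3, -307.6, 103.0]
eef_rot: [3.138, -0.117, 0.002]
ft_force: [-0.2, 0.2, 0.1]
gripper_width: 51.6
grasp_force: 0.0
```

```bash
python3 -c "
from h import *
top(381,-306.7,28,50); go(381,-306,14,-4.4)
"
```

```text
1553 z 26.8398514112106 rect ((380.2777099609375, -305.6817932128906), (19.681716918945312, 79.50643157958984), 85.15267181396484)
t 20.7 move [-0.26 -0.11  8.88] turn 0.003 psi -4.3 pos [ 383.4 -307.2  102.8] w 51.3 g 0.0 F [0.5 0.2 0.8]
```

>>> arm_command(rows=[-0.25, -0.1, 2.8, 0, 0, 0.005, 0.1, 0, 0, 2.8, 0, 0, 0, 0.1, 0, 0, 2, 0, 0, 0, 0.1, 0, 0, 1.3, 0, 0, 0, 0.1, 0, 0, 0, 0, 0, 0, 0.1])

```text
time: 21.08
eef_pos: [379.0, -303.1, 10.4]
eef_rot: [-3.134, 0.124, 0.007]
ft_force: [-0.6, 0.2, 0.3]
gripper_width: 51.8
grasp_force: 0.0
```

>>> arm_command(rows=[0, 0, 0, 0, 0, 0, -0.1, 0, 0, 0, 0, 0, 0, -0.3, 0, 0, 0, 0, 0, 0, -0.5, 0, 0, 0, 0, 0, 0, -0.9, 0, 0, 0, 0, 0, 0, -0.9])

```text
time: 21.5
eef_pos: [381.3, -306.5, 14.3]
eef_rot: [3.137, -0.129, 0.002]
ft_force: [-0.3, 0.9, -0.8]
gripper_width: 21.8
grasp_force: 0.0
```

>>> arm_command(rows=[0, 0, 0, 0, 0, 0, -0.9, 0, 0, 0, 0, 0, 0, -0.9, 0, 0, 0, 0, 0, 0, -0.9, 0, 0, -1.5, 0, 0, 0, -0.9, 0, 0, -4, 0, 0, 0, -0.9])

```text
time: 21.92
eef_pos: [375.8, -300.4, 62.4]
eef_rot: [-3.127, 0.129, 0.018]
ft_force: [0.1, 0.3, -4.9]
gripper_width: 19.3
grasp_force: 40.0
```

>>> arm_command(rows=[0, 0, -2, 0, 0, -0.118, -0.9, 0, 0, 0, 0, 0, -0.118, -0.9, 0, 0, 0, 0, 0, 0, -0.9, 0, 0, 0, 0, 0, 0, -0.9])

```text
time: 22.25
eef_pos: [379.7, -304.7, 87.0]
eef_rot: [-3.13, -0.236, 0.003]
ft_force: [0.4, 1.0, -4.0]
gripper_width: 19.1
grasp_force: 40.0
```

```bash
python3 -c "
from h import *
go(624,190.5,90,8.87)
"
```

```text
t 22.2 move [ 31.6  -45.28  -0.23] turn -0.004 psi 8.6 pos [ 379.7 -304.7   87. ] w 19.1 g 40.0 F [ 0.4  1.  -4. ]
```

>>> arm_command(rows=[1.58, -2.26, 0, 0, 0, 0, -0.9, 1.58, -2.26, 0, 0, 0, 0, -0.9, 1.58, -2.26, 0, 0, 0, 0, -0.9, 1.58, -2.26, 0, 0, 0, 0, -0.9, 1.58, -2.26, 0, 0, 0, 0, -0.9])

```text
time: 22.67
eef_pos: [440.0, -179.9, 86.1]
eef_rot: [-3.13, -0.236, 0.006]
ft_force: [-0.3, -0.7, -4.4]
gripper_width: 19.9
grasp_force: 40.0
```

>>> arm_command(rows=[1.58, -2.26, 0, 0, 0, 0, -0.9, 1.58, -2.26, 0, 0, 0, 0, -0.9, 1.58, -2.26, 0, 0, 0, 0, -0.9, 1.58, -2.26, 0, 0, 0, 0, -0.9, 1.58, -2.26, 0, 0, 0, 0, -0.9])

```text
time: 23.08
eef_pos: [500.6, -56.4, 86.0]
eef_rot: [-3.131, -0.237, 0.007]
ft_force: [0.6, -0.3, -3.2]
gripper_width: 19.6
grasp_force: 40.0
```

>>> arm_command(rows=[1.58, -2.26, 0, 0, 0, 0, -0.9, 1.58, -2.26, 0, 0, 0, 0, -0.9, 1.58, -2.26, 0, 0, 0, 0, -0.9, 1.58, -2.26, 0, 0, 0, 0, -0.9, 1.58, -2.26, 0, 0, 0, 0, -0.9])

```text
time: 23.5
eef_pos: [561.2, 66.8, 85.6]
eef_rot: [-3.132, -0.237, 0.008]
ft_force: [0.5, -1.3, -2.7]
gripper_width: 19.8
grasp_force: 40.0
```

>>> arm_command(rows=[1.58, -2.26, 0, 0, 0, 0, -0.9, 1.58, -2.26, 0, 0, 0, 0, -0.9, 1.58, -2.26, 0, 0, 0, 0, -0.9, 1.58, -2.26, 0, 0, 0, 0, -0.9, 1.58, -2.26, 0, 0, 0, 0, -0.9])

```text
time: 23.92
eef_pos: [621.9, 190.2, 85.0]
eef_rot: [3.132, 0.237, -0.009]
ft_force: [0.4, 0.3, -3.6]
gripper_width: 19.3
grasp_force: 40.0
```

>>> arm_command(rows=[0, 0, 0, 0, 0, 0, -0.9, 0, 0, 0, 0, 0, 0, -0.9, 0, 0, 0, 0, 0, 0, -0.9])

```text
time: 24.17
eef_pos: [621.7, 188.6, 85.7]
eef_rot: [3.131, 0.24, -0.008]
ft_force: [-0.1, -1.7, -3.1]
gripper_width: 19.8
grasp_force: 40.0
```

```bash
python3 -c "
from h import *
go(624.2,190.5,24,8.87);c=cam('wrist'); save(c,'pics/w5.png');go(624.2,190.5,24,8.87)"
```

```text
t 24.2 move [ 0.31 -0.16  6.17] turn -0.002 psi 8.7 pos [621.7 188.6  85.7] w 19.8 g 40.0 F [-0.1 -1.7 -3.1]
t 24.2 move [ 0.29 -0.2   6.22] turn -0.003 psi 8.7 pos [621.9 188.1  86.2] w 19.7 g 40.0 F [-0.3 -0.6 -4.1]
```

View pics/w5.png

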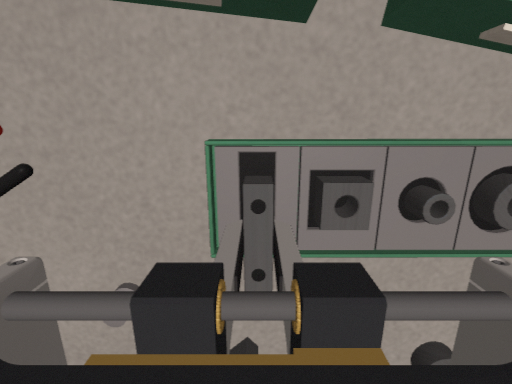

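The jaw at (258,233) is parallel to the slot (257,200) and centred sideways. The block sits in the square pocket (345,200).

>>> arm_command(rows=[0.3, -0.15, 1.8, 0, 0, 0, -0.9, 0, 0, 2.4, 0, 0, 0, -0.9, 0, 0, 1.3, 0, 0, 0, -0.9, 0, 0, 0.5, 0, 0, 0, -0.9, 0, 0, 0, 0, 0, 0, -0.9])

```text
time: 24.63
eef_pos: [624.0, 189.9, 25.7]
eef_rot: [3.132, 0.239, -0.009]
ft_force: [-0.1, -0.0, -4.3]
gripper_width: 19.5
grasp_force: 40.0
```

>>> arm_command(rows=[0, 0, 0, 0, 0, 0, -0.9, 0, 0, 0, 0, 0, 0, -0.9])

```text
time: 24.8
eef_pos: [627.7, 191.1, 29.7]
eef_rot: [-3.132, -0.241, -0.004]
ft_force: [0.7, -0.4, -4.2]
gripper_width: 19.3
grasp_force: 40.0
```

>>> arm_command(rows=[0, 0, 0.08, 0, 0, 0, -0.9, 0, 0, 0, 0, 0, 0, -0.9])

```text
time: 24.97
eef_pos: [627.4, 191.3, 28.8]
eef_rot: [-3.132, -0.241, -0.004]
ft_force: [-0.8, -0.0, -4.1]
gripper_width: 19.5
grasp_force: 40.0
```

```bash
python3 -c "
from h import *
go(624.2,190.5,22.5,8.87)"
```

```text
t 25.0 move [-0.33  0.03  0.63] turn -0.001 psi 8.8 pos [627.4 191.3  28.8] w 19.5 g 40.0 F [-0.8 -0.  -4.1]
```

>>> arm_command(rows=[-0.25, 0, 0, 0, 0, 0, -0.9, 0, 0, 0.2, 0, 0, 0, -0.9, 0, 0, 0.2, 0, 0, 0, -0.9, 0, 0, 0, 0, 0, 0, -0.9, 0, 0, 0, 0, 0, 0, -0.9])

```text
time: 25.38
eef_pos: [623.7, 190.7, 23.1]
eef_rot: [3.132, 0.241, -0.001]
ft_force: [-0.6, -0.5, -3.1]
gripper_width: 19.3
grasp_force: 40.0
```

>>> arm_command(rows=[0, 0, 0.08, 0, 0, 0, -0.9, 0, 0, 0, 0, 0, 0, -0.9])

```text
time: 25.55
eef_pos: [624.0, 190.8, 22.5]
eef_rot: [-3.132, -0.241, -0.0]
ft_force: [0.1, 0.4, -3.7]
gripper_width: 19.6
grasp_force: 40.0
```

>>> arm_command(rows=[0, 0, 0.08, 0, 0, 0, -0.9, 0, 0, 0, 0, 0, 0, -0.9])

```text
time: 25.72
eef_pos: [624.1, 190.8, 22.5]
eef_rot: [3.132, 0.241, 0.0]
ft_force: [-2.1, -0.3, -0.4]
gripper_width: 19.6
grasp_force: 40.0
```

Contact. I'll press slightly, release, lift and move off for a final look.

>>> arm_command(rows=[0, 0, 0.04, 0, 0, 0, -0.9, 0, 0, 0, 0, 0, 0, -0.3, 0, 0, 0, 0, 0, 0, -0.25, 0, 0, 0, 0, 0, 0, -0.25, 0, 0, -1, 0, 0, 0, -0.25])

```text
time: 26.13
eef_pos: [622.4, 190.5, 29.7]
eef_rot: [3.132, 0.241, -0.006]
ft_force: [-1.0, -0.4, -0.2]
gripper_width: 35.1
grasp_force: 0.0
```

>>> arm_command(rows=[0, 0, -3, 0, 0, 0, -0.25, 0, 0, -3.5, 0, 0, 0, -0.25, 0, 0, -3.5, 0, 0, 0, -0.25, -3, 0, -3, 0, 0, 0, -0.25, -3, 0, -2, 0, 0, 0, -0.25])

```text
time: 26.55
eef_pos: [567.8, 181.9, 185.7]
eef_rot: [-3.132, -0.241, -0.012]
ft_force: [0.7, -0.6, 0.6]
gripper_width: 34.7
grasp_force: 0.0
```

>>> arm_command(rows=[-3, 0, 0, 0, 0, 0, -0.25, -3, 0, 0, 0, 0, 0, -0.25, 0, 0, 0, 0, 0, 0, -0.25, 0, 0, 0, 0, 0, 0, -0.25, 0, 0, 0, 0, 0, 0, -0.25])

```text
time: 26.97
eef_pos: [507.0, 172.6, 182.0]
eef_rot: [-3.132, -0.241, -0.004]
ft_force: [0.5, 0.1, 0.8]
gripper_width: 35.2
grasp_force: 0.0
```

```bash
python3 - <<'E'
from h import *
c=cam("scene"); save(c,"pics/s9.png",1.5); c=cam("top"); P=cloud(c)
for n,x,y,h in[("collar",661,-46,34),("bush",649,32,40),("block",637,112,38),("jaw",624,190.5,36),("short",425,179,28),("disc",452,-54,26)]:
    m=(abs(P[...,2]-h)<4)&(np.hypot(P[...,0]-x,P[...,1]-y)<46)&(c["depth"]>0); q=P[m]; print(n,m.sum(),q.mean(0).round(1),np.median(q[:,2]).round(1), q[:,2].std().round(1))
E
```

```text
collar 179 [660.8 -47.4  33.9] 33.7 1.8
bush 63 [647.8  28.1  39.5] 39.4 1.9
block 201 [636.7 110.   37.9] 37.8 1.7
jaw 127 [629.  188.3  35.8] 35.7 1.7
short 127 [425.3 179.7  28. ] 28.0 1.6
disc 239 [452.5 -53.7  25.9] 26.0 1.8
```

View pics/s9.png

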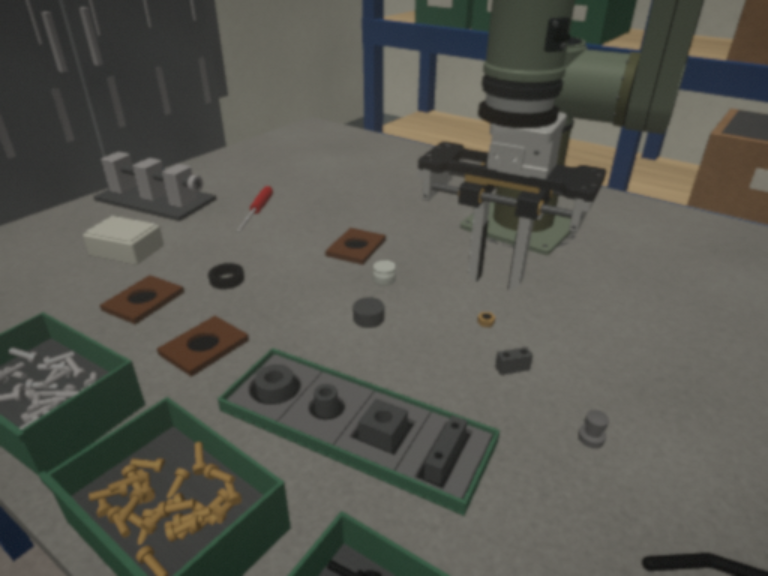

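All four parts are in their pockets: collar (272,382), bushing (325,400), block (383,425) and jaw (443,452). Their tops measure 33.7, 39.4, 37.8 and 35.7 mm, against 34, 40, 38 and 36 expected. The disc (368,312) and short jaw (514,361) have not moved.

```bash
python3 -c "
from h import *
print(finish_job())"
```

```text
the job is handed in; nothing more can be done
None
```

I handed the job in at about 27 s: collar, bushing, block and long jaw were placed in that order and rest flat in their pockets, and the short jaw and blank disc were left where they lay; the hand-in returned no verdict.

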